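Pack the gap beside the bench console

ROBOT

A 6-joint arm with a two-finger parallel gripper is mounted at the origin on the work surface. World frame = base frame: x ahead of the robot, y to its left, z up, the work surface at z = 0. Lengths are in mm, angles in rad, forces in N, time in s.
With the tool pointing down it reaches from about 300 to 775 mm from the base axis. Payload 14.6 kg.
Tool frame: the origin (TCP) lies at the very end of the fingers, on their centre line; the grasp point (between the pads) lies 19 mm behind it; z points along the fingers, y is the line along which they close (so a half turn about z gives the same grasp; the last joint's range is limited). The gripper opens to 94 mm and grips with 3 to 60 N. Pads are 16 mm wide; open, the fingers measure 119 mm over their backs; the gripper's body (75 mm by 177 mm) begins 78 mm behind the grasp point.
Start: joints at [-1.19, 0.3, 1.521, -0, 1.321, -0.067], TCP at [238.133, -495.764, 205.446] pointing down, gripper open.
Joint ranges: [-3.03, 3.03], [-0.79, 2.21], [0.23, 2.52], [-1.04, 4.18], [0, 3.07], [-2.55, 2.55]. Speed limits (rad/s): [2.22, 2.22, 2.57, 3.14, 3.14, 3.14].

INTERFACE

Orientations are given as [roll, pitch, yaw] about the fixed x, y, z axes, in that order (R = Rz(yaw) Ry(pitch) Rx(roll)).
In Python, from cell import manip gives the robot as it stands. The module is installed in compiled form; this text tells all that it offers.
- The arm moves only by the shell command python3 -m inch 'ROWS' [FORCE]. ROWS is JSON, a list of rows, each an object of numbers: "gripper": the opening, from 0 (shut) to 1 (fully open); "dx", "dy", "dz": the shift along the world's x, y, z in m; "wx", "wy", "wz": the turn, a rotation vector about the world's x, y, z in degrees. A call has exactly 5 rows; each row is the pose to reach, as a shift and turn from the pose commanded when the call began; what a row does not reach only later rows make up. A row lasts 1/12 s, in which the tool goes at most 41.7 mm and 7.16 degrees, less where a joint would pass 70% of its speed; a pose out of reach is approached as far as the arm can. A call with a gripper value outside its range is refused whole. The fingers move at their own pace and stop on an object; FORCE is the grip in N (left out, the last holds). Time passes only in rows, so rows that repeat a pose let the fingers close, or fill a call up. It gives the time, the measured TCP pose, the force, the opening and the grip force at its end, in the units of the state.
- manip.read_state(): the state, without advancing time (a new reading comes with each control period).
- manip.camera(name): name is "scene" or "top"; returns the picture (420x560x3 uint8, blue, green, red); there is no depth.
- manip.camera_info(name): a dict with "camera_matrix" (3x3 intrinsics, pixels), "R" (3x3) and "t" (3): a world point X has camera coordinates R X + t. Camera axes: x right, y down, z forward; pixel columns grow to the right and rows downward; lengths in mm; the calibration is good to about 2 mm. A picture is of the moment at which its call begins. camera_info takes no time and is no camera call.
- manip.sign_off(): hands the job in; it is judged then, once.
The state is a dict: "clock": time; "joints": joint angles; "qd": joint speeds; "effort": joint torques, N m; "eef_pos": TCP position; "eef_rot": TCP orientation; "wrist_force": force on the tool from outside, world axes, zero at the start; "moment": the same for the moment, N m; "finger_gap": finger opening in mm; "finger_force": force on a finger pad.
Only numpy, scipy, OpenCV 4.12 (cv2) and the standard library are available. Lean on these libraries where they do the work, as an engineer would, in place of code of your own. Each camera call takes 0.05 s, during which the arm holds its last target. There are 200 camera calls.

TASK

The white console must not creep towards the steel bracket on the bench: stand spacer plates upright on the bench in the gap between them, side by side against the console in front of its steel tongue, as many as are needed so that the wedge will jam before it reaches the bench. Then push the wedge down, slope towards the bracket, between the last spacer and the bracket until you feel it tight, and finish still gripping it and pressing it in, so that the pack stays tight. Do not disturb the circuit board or the screwdriver.

Things in the scene. Friction and masses are not known exactly. Their poses are not given: they have to be found in the camera images.
- console: fixed white console. Origin: middle of the foot of its upright gap face, on the bench; its y axis points across the gap to the bracket, x runs along the face, z up. Next to the gap it is a ledge 50 mm high, 52 mm deep (to -y), 240 mm long (x); in its middle a steel tongue 30 mm wide (x), 8 mm thick, flush with the gap face, rises to 104 mm to back the spacers. Behind the ledge the case is 95 mm high
- bracket: fixed steel bracket, 70 mm wide (x), 50 mm high, axes as the console's. Origin on the bench, at the middle of the toe of its face that bounds the gap; the face leans away from the console by 0.3 mm per mm of height. The gap g at the bench is the bracket's y in the console's frame (10.5 to 26 mm); 15 mm more at the bracket's top. Behind the toe it reaches 72 mm in +y
- spacer_a_mid (a point): loose aluminium spacer plate standing upright in a slot of the rack: 42 mm wide (its x), 8 mm thick (its y), 100 mm tall (its z). This point is its centre, half-way up. It stands 4 mm above the bench in the rack; 82 mm of it shows above the rack. 0.1 kg. The three spacers are alike
- spacer_b_mid (a point): loose aluminium spacer plate standing upright in a slot of the rack: 42 mm wide (its x), 8 mm thick (its y), 100 mm tall (its z). This point is its centre, half-way up. It stands 4 mm above the bench in the rack; 82 mm of it shows above the rack. 0.1 kg. The three spacers are alike
- spacer_c_mid (a point): loose aluminium spacer plate standing upright in a slot of the rack: 42 mm wide (its x), 8 mm thick (its y), 100 mm tall (its z). This point is its centre, half-way up. It stands 4 mm above the bench in the rack; 82 mm of it shows above the rack. 0.1 kg. The three spacers are alike
- wedge_mid (a point): loose aluminium wedge, thin end down in its stand, 4 mm above the bench: a tab 54 mm wide (x), 12 thick (y -6 to 6), 100 tall (z), flat on its -y side; on +y a slope from y = 6 at the foot to 22.5 at 55 mm height, same slant as the bracket. This point: the tab's centre, 50 mm above the foot. 0.12 kg. With n spacers it jams with its foot (12 - g + 8n)/0.3 mm up; choose n so that this is 3 to 38
- rack: fixed grey rack for the spacers, 50 mm (x) by 100 mm (y), 18 mm high, three slots 38 mm apart along y. Origin under its centre
- stand: fixed grey stand for the wedge, 50 mm (x) by 60 mm (y), 18 mm high. Origin under the slot
- circuit_board: bystander: loose green circuit board lying on the bench, 90 by 130 mm, 13 mm high. Origin under its centre
- screwdriver: bystander: screwdriver lying on the bench along its x. Origin under its middle
There are look-alikes about, which are no part of the job. Several things look just like the part that bears wedge_mid: the one meant starts farthest to the robot's right. What is shaped like the part that bears spacer_a_mid but yellow is not meant.

How it is judged (in metres and radians):
On the way, in this order (a step that is already met when the one before it is completed fails the run):
1. a spacer stands upright in the gap (((z of spacer_a_mid in the frame of console below 0.057 m and y of spacer_a_mid in the frame of console between 0 and 0.031 m and x of spacer_a_mid in the frame of console between -0.02 and 0.02 m and angle between spacer_a_mid's own z axis and vertical below 0.2 rad) or (z of spacer_b_mid in the frame of console below 0.057 m and y of spacer_b_mid in the frame of console between 0 and 0.031 m and x of spacer_b_mid in the frame of console between -0.02 and 0.02 m and angle between spacer_b_mid's own z axis and vertical below 0.2 rad) or (z of spacer_c_mid in the frame of console below 0.057 m and y of spacer_c_mid in the frame of console between 0 and 0.031 m and x of spacer_c_mid in the frame of console between -0.02 and 0.02 m and angle between spacer_c_mid's own z axis and vertical below 0.2 rad))), for 0.2 s.
2. the wedge is jammed tight between bracket and spacers (contact force between wedge and bracket above 1.5 N and ((z of spacer_a_mid in the frame of console below 0.057 m and y of spacer_a_mid in the frame of console between 0 and 0.031 m and x of spacer_a_mid in the frame of console between -0.02 and 0.02 m and angle between spacer_a_mid's own z axis and vertical below 0.2 rad and contact force between wedge and spacer_a above 1 N) or (z of spacer_b_mid in the frame of console below 0.057 m and y of spacer_b_mid in the frame of console between 0 and 0.031 m and x of spacer_b_mid in the frame of console between -0.02 and 0.02 m and angle between spacer_b_mid's own z axis and vertical below 0.2 rad and contact force between wedge and spacer_b above 1 N) or (z of spacer_c_mid in the frame of console below 0.057 m and y of spacer_c_mid in the frame of console between 0 and 0.031 m and x of spacer_c_mid in the frame of console between -0.02 and 0.02 m and angle between spacer_c_mid's own z axis and vertical below 0.2 rad and contact force between wedge and spacer_c above 1 N)) and ((z of spacer_a_mid in the frame of console below 0.057 m and y of spacer_a_mid in the frame of console between 0 and 0.031 m and x of spacer_a_mid in the frame of console between -0.02 and 0.02 m and angle between spacer_a_mid's own z axis and vertical below 0.2 rad and contact force between console and spacer_a above 0.5 N) or (z of spacer_b_mid in the frame of console below 0.057 m and y of spacer_b_mid in the frame of console between 0 and 0.031 m and x of spacer_b_mid in the frame of console between -0.02 and 0.02 m and angle between spacer_b_mid's own z axis and vertical below 0.2 rad and contact force between console and spacer_b above 0.5 N) or (z of spacer_c_mid in the frame of console below 0.057 m and y of spacer_c_mid in the frame of console between 0 and 0.031 m and x of spacer_c_mid in the frame of console between -0.02 and 0.02 m and angle between spacer_c_mid's own z axis and vertical below 0.2 rad and contact force between console and spacer_c above 0.5 N)) and z of wedge_mid in the frame of console between 0.0515 and 0.0915 m and x of wedge_mid in the frame of console between -0.02 and 0.02 m and angle between wedge_mid's own z axis and vertical below 0.12 rad), for 0.2 s.
At the end, for the whole second after the job is handed in: Wedge gripped (over 3 N), still, upright (0.12 rad), foot 1.5-41.5 mm above the bench, pressing the bracket (over 1.5 N) and a spacer (over 1 N); a spacer presses the console (over 0.5 N). These spacers stand upright in the gap (0.2 rad, feet within 7 mm of the bench); all within 20 mm of its middle (all of step 2 and contact force between the fingers and wedge above 3 N and linear speed of wedge below 0.02 m/s); the arm keeps its last pose, push and grip.
It fails at once if a bystander is moved by more than 30 mm (distance of any of circuit_board, screwdriver from where it was at the start of the episode above 0.03 m).
It also fails if it takes over 72 s, if anything falls off the work surface, if the arm or the gripper's body presses on something with over 40 N, if the wrist force passes 120 N, or if a joint passes its speed limit or range.

## Working session

There is one attempt and no reset: what is moved stays moved. The work goes in short steps, Python scripts to look and compute and a shell command to move; the robot and the scene stay as the last step left them, time stands still between calls to the robot, and variables do not carry over. Pictures are saved under pics/ and viewed, at most 10 in all, crops included, and the job is handed in when it is done.

```bash
mkdir -p pics; python3 - <<'E'
from cell import manip
import cv2
for n in("scene","top"):
    cv2.imwrite(f"pics/{n}0.png",manip.camera(n)); i=manip.camera_info(n); print(n,i)
E
```

```text
scene {'camera_matrix': array([[507.75300626,   0.        , 281.10711762],
       [  0.        , 507.75300626, 211.55824203],
       [  0.        ,   0.        ,   1.        ]]), 'R': array([[-0.14185522,  0.98982987, -0.0106734 ],
       [ 0.65816772,  0.08625901, -0.74791352],
       [-0.73938647, -0.11312033, -0.66371036]]), 't': array([ -22.98932797, -364.56582225, 1586.24967081])}
top {'camera_matrix': array([[426.86016188,   0.        , 281.18919742],
       [  0.        , 426.86016188, 206.7871747 ],
       [  0.        ,   0.        ,   1.        ]]), 'R': array([[-0.00122914, -0.99990939, -0.01340519],
       [-0.99550451,  0.00249307, -0.09468132],
       [ 0.09470616,  0.01322855, -0.99541737]]), 't': array([111.38137297, 608.69818031, 755.25962939])}
```

View pics/scene0.png

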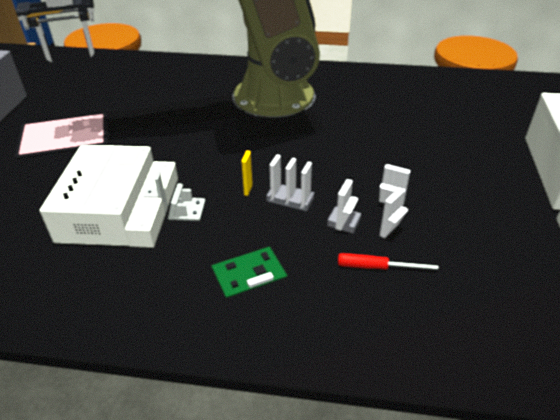

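View pics/top0.png

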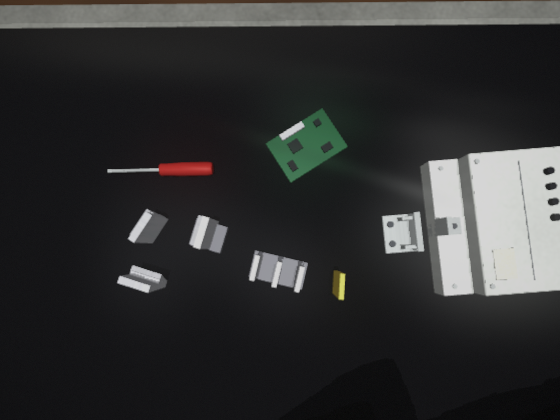

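Wedge candidates in the top picture are (203,233), (145,227) and (140,279). Image right is the robot's right, so the meant one is (203,233), standing in the stand. The yellow plate at (339,286) is a look-alike. I'll check this in enlarged crops.

```bash
python3 - <<'E'
import cv2
t=cv2.imread("pics/top0.png"); s=cv2.imread("pics/scene0.png")
cv2.imwrite("pics/c1.png",cv2.resize(t[200:310,110:310],None,fx=4,fy=4,interpolation=cv2.INTER_CUBIC))
cv2.imwrite("pics/c2.png",cv2.resize(t[150:300,375:475],None,fx=5,fy=4,interpolation=cv2.INTER_CUBIC)) if 0 else cv2.imwrite("pics/c2.png",cv2.resize(t[155:300,375:480],None,fx=4,fy=4,interpolation=cv2.INTER_CUBIC))
E
```

```text
(no output)
```

View pics/c1.png

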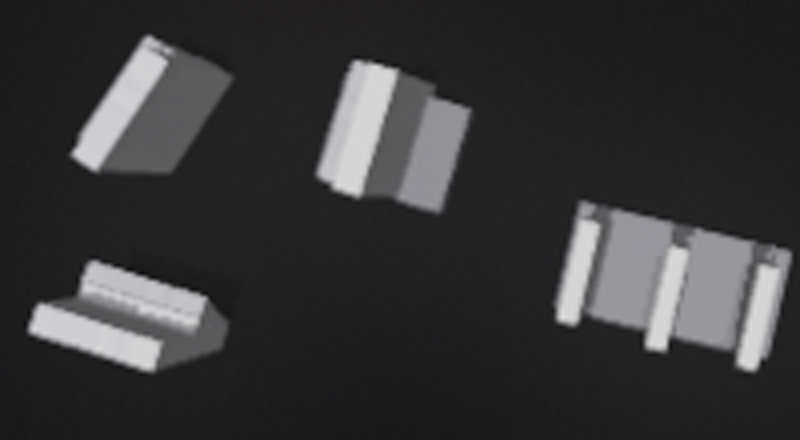

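View pics/c2.png

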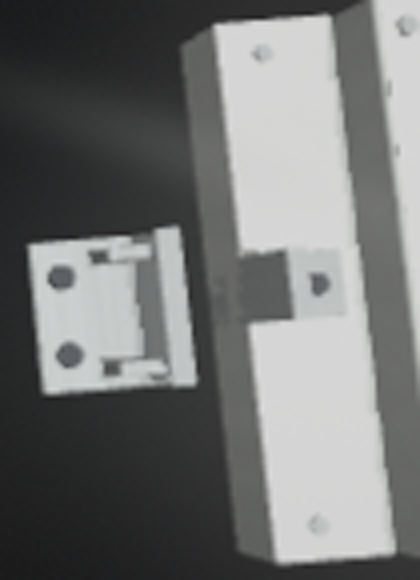

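```bash
cat >geo.py <<'E'
import numpy as np
from cell import manip
def ray(n,u,v,z):
    i=manip.camera_info(n);K,R,t=i["camera_matrix"],i["R"],i["t"]
    d=R.T@np.linalg.solve(K,[u,v,1]);c=-R.T@t
    return (c+d*(z-c[2])/d[2])
def proj(n,X):
    i=manip.camera_info(n);p=i["camera_matrix"]@(i["R"]@np.array(X,float)+i["t"]);return p[:2]/p[2]
def crop(u,v,x0,y0,f=4): return (u+.5)/f-.5+x0,(v+.5)/f-.5+y0
E
python3 - <<'E'
from geo import *
np.set_printoptions(precision=1,suppress=True)
def seg(name,a,b,z,x0,y0):
    A=ray("top",*crop(*a,x0,y0),z);B=ray("top",*crop(*b,x0,y0),z);d=B-A
    print(name,A[:2],B[:2],"mid",((A+B)/2)[:2],"len %.1f dir %.2f"%(np.hypot(*d[:2]),np.degrees(np.arctan2(d[1],d[0]))))
    return A,B
C=(375,155);W=(110,200)
seg("ledge toe",(182,45),(240,550),0,*C)
seg("ledge top",(215,27),(275,562),50,*C)
seg("tongue top front",(288,250),(300,321),104,*C)
seg("tongue base@50",(238,254),(250,322),50,*C)
seg("bracket top",(178,228),(197,385),50,*C)
seg("bracket back bot",(28,243),(43,394),0,*C)
seg("bracket back @6",(28,243),(43,394),6,*C)
seg("wedge top R",(398,70),(362,198),104,*W)
seg("wedge top L",(363,60),(331,190),104,*W)
seg("spA",(581,222),(557,322),104,*W);seg("spA r",(602,226),(579,326),104,*W)
seg("spB",(669,248),(646,348),104,*W);seg("spB r",(690,250),(667,352),104,*W)
seg("spC",(760,264),(737,366),104,*W);seg("spC r",(780,268),(757,371),104,*W)
print(-manip.camera_info("top")["R"].T@manip.camera_info("top")["t"],ray("top",339,286,50))
E
```

```text
ledge toe [ 689.9 -155.9] [ 451.2 -175.2] mid [ 570.5 -165.5] len 239.4 dir -175.38
ledge top [ 688.4 -155.2] [ 451.2 -173.3] mid [ 569.8 -164.2] len 237.9 dir -175.64
tongue top front [ 584.  -163.9] [ 554.7 -167.7] mid [ 569.4 -165.8] len 29.5 dir -172.59
tongue base@50 [ 586.  -161.9] [ 555.9 -166.1] mid [ 571. -164.] len 30.5 dir -172.02
bracket top [ 597.7 -135.7] [ 528.1 -141.9] mid [ 562.9 -138.8] len 69.8 dir -174.95
bracket back bot [594.9 -80.1] [523.6 -85.4] mid [559.2 -82.8] len 71.5 dir -175.69
bracket back @6 [594.4 -78.7] [523.7 -84.1] mid [559.  -81.4] len 70.9 dir -175.69
wedge top R [584.9 229.2] [531.9 243.3] mid [558.4 236.2] len 54.8 dir 165.07
wedge top L [589.1 243.8] [535.2 256.2] mid [562.1 250. ] len 55.3 dir 167.07
spA [521.9 152.7] [481.2 162.4] mid [501.6 157.5] len 41.8 dir 166.66
spA r [520.3 144. ] [479.6 153.3] mid [500.  148.7] len 41.7 dir 167.14
spB [511.3 116.5] [470.7 125.9] mid [491.  121.2] len 41.6 dir 166.93
spB r [510.5 107.8] [469.1 117.3] mid [489.8 112.6] len 42.4 dir 167.12
spC [504.7  79.1] [463.5  88.7] mid [484.1  83.9] len 42.4 dir 166.90
spC r [503.1  70.9] [461.5  80.6] mid [482.3  75.7] len 42.7 dir 166.96
[534.6  99.9 810.9] [466.9   8.6  50. ]
```

```bash
python3 - <<'E'
from geo import *
s=manip.read_state();print(s)
from scipy.spatial.transform import Rotation as Ro
R=Ro.from_euler("xyz",s["eef_rot"]).as_matrix();print(R, "finger line deg",np.degrees(np.arctan2(R[1,1],R[0,1])))
E
```

```text
{'clock': 0.1, 'joints': array([-1.18961517e+00,  3.00381250e-01,  1.52152370e+00, -1.46315693e-05,
        1.32071586e+00, -6.66145620e-02]), 'qd': array([-0.00039944, -0.00280957, -0.00094325, -0.00085038,  0.00030709,
        0.00012073]), 'effort': array([ 1.25585902e-03, -5.32641721e+01, -3.53283942e+01,  7.09447078e-02,
        2.35047826e-02, -5.14225906e-05]), 'eef_pos': array([ 238.03519963, -495.55319557,  204.95989407]), 'eef_rot': array([-3.14056583e+00, -5.42984712e-05,  4.47799320e-01]), 'wrist_force': array([ 0.13773629,  0.20689745, -0.05970988]), 'moment': array([-0.0026818 , -0.01862841, -0.0213924 ]), 'finger_force': 0.0, 'finger_gap': 94.01415774064124}
[[ 9.01402140e-01  4.32982708e-01 -3.95651673e-04]
 [ 4.32982886e-01 -9.01401642e-01  9.49089954e-04]
 [ 5.42984712e-05 -1.02682212e-03 -9.99999471e-01]] finger line deg -64.34298570288647
```

```bash

python3 -m inch '[{"dx":0.016,"dy":0.037,"wz":5},{"dx":0.032,"dy":0.074,"wz":10},{"dx":0.048,"dy":0.111,"wz":15},{"dx":0.064,"dy":0.148,"wz":20},{"dx":0.08,"dy":0.185,"wz":25}]'
python3 -m inch '[{"dx":0.016,"dy":0.037,"wz":5},{"dx":0.032,"dy":0.074,"wz":10},{"dx":0.048,"dy":0.111,"wz":15},{"dx":0.064,"dy":0.148,"wz":20},{"dx":0.08,"dy":0.185,"wz":25}]'
python3 -m inch '[{"dx":0.016,"dy":0.037,"wz":1.3},{"dx":0.032,"dy":0.074,"wz":1.3},{"dx":0.048,"dy":0.111,"wz":1.3},{"dx":0.064,"dy":0.148,"wz":1.3},{"dx":0.08,"dy":0.185,"wz":1.3}]'
python3 -m inch '[{"gripper":0.75},{"gripper":0.75},{"gripper":0.75},{"gripper":0.75},{"gripper":0.75}]'
```

```text
validation failed for argument at $[0]...
validation failed for argument at $[0]...
validation failed for argument at $[0]...
validation failed for argument at $[0]...
```

```bash

python3 -m inch '[{"gripper":0.75,"dx":0.016,"dy":0.037,"dz":0,"wx":0,"wy":0,"wz":5},{"gripper":0.75,"dx":0.032,"dy":0.074,"dz":0,"wx":0,"wy":0,"wz":10},{"gripper":0.75,"dx":0.048,"dy":0.111,"dz":0,"wx":0,"wy":0,"wz":15},{"gripper":0.75,"dx":0.064,"dy":0.148,"dz":0,"wx":0,"wy":0,"wz":20},{"gripper":0.75,"dx":0.08,"dy":0.185,"dz":0,"wx":0,"wy":0,"wz":25}]'
```

```text
clock: 0.52
eef_pos: [318.3, -308.9, 205.2]
eef_rot: [-3.141, -0.0, 0.888]
wrist_force: [1.1, 0.1, 0.6]
finger_gap: 70.8
finger_force: 0.0
```

```bash

python3 -m inch '[{"gripper":0.75,"dx":0.016,"dy":0.037,"dz":0,"wx":0,"wy":0,"wz":5},{"gripper":0.75,"dx":0.032,"dy":0.074,"dz":0,"wx":0,"wy":0,"wz":10},{"gripper":0.75,"dx":0.048,"dy":0.111,"dz":0,"wx":0,"wy":0,"wz":15},{"gripper":0.75,"dx":0.064,"dy":0.148,"dz":0,"wx":0,"wy":0,"wz":20},{"gripper":0.75,"dx":0.08,"dy":0.185,"dz":0,"wx":0,"wy":0,"wz":25}]'
python3 -m inch '[{"gripper":0.75,"dx":0.017,"dy":0.037,"dz":0,"wx":0,"wy":0,"wz":1},{"gripper":0.75,"dx":0.034,"dy":0.074,"dz":0,"wx":0,"wy":0,"wz":1},{"gripper":0.75,"dx":0.051,"dy":0.111,"dz":0,"wx":0,"wy":0,"wz":1},{"gripper":0.75,"dx":0.068,"dy":0.148,"dz":0,"wx":0,"wy":0,"wz":1},{"gripper":0.75,"dx":0.085,"dy":0.185,"dz":0,"wx":0,"wy":0,"wz":1}]'
python3 -m inch '[{"gripper":0.75,"dx":0.0,"dy":0.018,"dz":-0.02,"wx":0,"wy":0,"wz":0},{"gripper":0.75,"dx":0.0,"dy":0.018,"dz":-0.04,"wx":0,"wy":0,"wz":0},{"gripper":0.75,"dx":0.0,"dy":0.018,"dz":-0.07,"wx":0,"wy":0,"wz":0},{"gripper":0.75,"dx":0.0,"dy":0.018,"dz":-0.08,"wx":0,"wy":0,"wz":0},{"gripper":0.75,"dx":0.0,"dy":0.018,"dz":-0.08,"wx":0,"wy":0,"wz":0}]'
```

```text
clock: 0.93
eef_pos: [398.3, -123.8, 205.5]
eef_rot: [3.141, -0.0, 1.325]
wrist_force: [1.5, 0.3, 0.0]
finger_gap: 70.4
finger_force: 0.0
clock: 1.35
eef_pos: [483.4, 61.4, 205.3]
eef_rot: [-3.141, 0.0, 1.338]
wrist_force: [0.3, -1.0, 0.6]
finger_gap: 70.2
finger_force: 0.0
clock: 1.77
eef_pos: [481.8, 77.1, 123.3]
eef_rot: [-3.137, 0.001, 1.338]
wrist_force: [0.2, -0.8, 0.0]
finger_gap: 70.2
finger_force: 0.0
```

```bash
cat >look.py <<'E'
import sys,cv2,numpy as np
from cell import manip
# look.py name su sv tu tv : scene crop 100x150 rows & top crop around centres, 4x, side by side
n,su,sv,tu,tv=sys.argv[1],*map(int,sys.argv[2:])
def c(nm,u,v):
    i=cv2.copyMakeBorder(manip.camera(nm),80,80,80,80,cv2.BORDER_CONSTANT);i=i[v+80-60:v+80+60,u+80-49:u+80+49]
    return cv2.resize(i,None,fx=4,fy=4,interpolation=cv2.INTER_CUBIC)
cv2.imwrite(f"pics/{n}.png",np.hstack([c("scene",su,sv),c("top",tu,tv)]))
E
python3 look.py p1 310 170 300 270; python3 -c "
from cell import manip;print(manip.read_state()['eef_pos'])"
```

```text
[483.50463989  77.06262594 126.35444777]
```

View pics/p1.png

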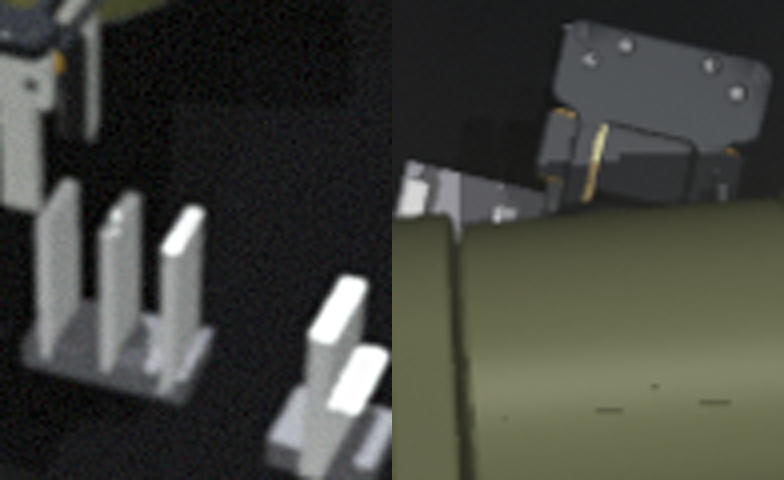

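```bash
python3 - <<'E'
from geo import *
def cp(X): u,v=proj("scene",X); return (u-310+49+.5)*4-.5,(v-170+60+.5)*4-.5
c,s=np.cos(np.radians(-13)),np.sin(np.radians(-13))
for n,x,y,z in [("tip front",41,0,126),("spC top front",0,0,0)]:
    if n[0]=="t": print(n,cp([483.5+c*x,77.1+s*x,z]))
for dx,dy in [(21,-4),(21,4),(-21,-4),(-21,4)]:
  for nm,o in (("C",(483.2,79.8)),("A",(500.8,153.1))): print(nm,dx,dy,cp([o[0]+c*dx-s*dy,o[1]+s*dx+c*dy,104]))
E
```

```text
tip front (np.float64(24.363649759953432), np.float64(208.9593609789929))
C 21 -4 (np.float64(37.35242817753715), np.float64(219.69571029911083))
A 21 -4 (np.float64(163.98506336890273), np.float64(248.69074051918608))
C 21 4 (np.float64(50.61284313909414), np.float64(222.65128018117935))
A 21 4 (np.float64(177.750605493678), np.float64(251.76042642928633))
C -21 -4 (np.float64(64.85511699284439), np.float64(178.92818332024115))
A -21 -4 (np.float64(188.77200057453547), np.float64(206.42590346373754))
C -21 4 (np.float64(77.83537433031302), np.float64(181.73220500170748))
A -21 4 (np.float64(202.23400896925227), np.float64(209.33540478725433))
```

The left half shows plate C at about crop (37–78, 180–222), which matches the top-view estimate, and the fingertip is where it should be. The plate is good to grip.

```bash

python3 -m inch '[{"gripper":0.75,"dx":0,"dy":0.0025,"dz":-0.01,"wx":0,"wy":0,"wz":0},{"gripper":0.75,"dx":0,"dy":0.0025,"dz":-0.025,"wx":0,"wy":0,"wz":0},{"gripper":0.75,"dx":0,"dy":0.0025,"dz":-0.04,"wx":0,"wy":0,"wz":0},{"gripper":0.75,"dx":0,"dy":0.0025,"dz":-0.055,"wx":0,"wy":0,"wz":0},{"gripper":0.75,"dx":0,"dy":0.0025,"dz":-0.06,"wx":0,"wy":0,"wz":0}]' 25
python3 -m inch '[{"gripper":0.2,"dx":0,"dy":0,"dz":0,"wx":0,"wy":0,"wz":0},{"gripper":0.2,"dx":0,"dy":0,"dz":0,"wx":0,"wy":0,"wz":0},{"gripper":0.2,"dx":0,"dy":0,"dz":0,"wx":0,"wy":0,"wz":0},{"gripper":0.2,"dx":0,"dy":0,"dz":0,"wx":0,"wy":0,"wz":0},{"gripper":0.2,"dx":0,"dy":0,"dz":0,"wx":0,"wy":0,"wz":0}]' 25
python3 -m inch '[{"gripper":0.2,"dx":0,"dy":0,"dz":0,"wx":0,"wy":0,"wz":0},{"gripper":0.2,"dx":0,"dy":0,"dz":0,"wx":0,"wy":0,"wz":0},{"gripper":0.2,"dx":0,"dy":0,"dz":0,"wx":0,"wy":0,"wz":0},{"gripper":0.2,"dx":0,"dy":0,"dz":0,"wx":0,"wy":0,"wz":0},{"gripper":0.2,"dx":0,"dy":0,"dz":0,"wx":0,"wy":0,"wz":0}]' 25
```

```text
clock: 2.28
eef_pos: [482.8, 79.6, 64.3]
eef_rot: [-3.141, 0.0, 1.338]
wrist_force: [-0.4, -0.8, -0.4]
finger_gap: 70.6
finger_force: 0.0
clock: 2.7
eef_pos: [483.5, 79.8, 66.1]
eef_rot: [3.141, -0.0, 1.338]
wrist_force: [0.6, -0.3, 0.8]
finger_gap: 41.8
finger_force: 24.9
clock: 3.12
eef_pos: [483.5, 79.8, 66.1]
eef_rot: [3.14, -0.0, 1.338]
wrist_force: [-1.8, 0.3, 6.3]
finger_gap: 42.3
finger_force: 24.9
```

```bash

python3 -m inch '[{"gripper":0.2,"dx":0,"dy":0,"dz":0.015,"wx":0,"wy":0,"wz":0},{"gripper":0.2,"dx":0,"dy":0,"dz":0.04,"wx":0,"wy":0,"wz":0},{"gripper":0.2,"dx":0,"dy":0,"dz":0.07,"wx":0,"wy":0,"wz":0},{"gripper":0.2,"dx":0,"dy":0,"dz":0.1,"wx":0,"wy":0,"wz":0},{"gripper":0.2,"dx":0,"dy":0,"dz":0.12,"wx":0,"wy":0,"wz":0}]' 25
python3 -m inch '[{"gripper":0.2,"dx":0.012,"dy":-0.015,"dz":0,"wx":0,"wy":0,"wz":4},{"gripper":0.2,"dx":0.03,"dy":-0.04,"dz":0,"wx":0,"wy":0,"wz":8},{"gripper":0.2,"dx":0.04,"dy":-0.07,"dz":0,"wx":0,"wy":0,"wz":12},{"gripper":0.2,"dx":0.05,"dy":-0.1,"dz":0,"wx":0,"wy":0,"wz":16},{"gripper":0.2,"dx":0.06,"dy":-0.13,"dz":0,"wx":0,"wy":0,"wz":17.9}]' 25
python3 -m inch '[{"gripper":0.2,"dx":0.01,"dy":-0.03,"dz":0,"wx":0,"wy":0,"wz":0},{"gripper":0.2,"dx":0.02,"dy":-0.06,"dz":0,"wx":0,"wy":0,"wz":0},{"gripper":0.2,"dx":0.024,"dy":-0.085,"dz":0,"wx":0,"wy":0,"wz":0},{"gripper":0.2,"dx":0.026,"dy":-0.103,"dz":0,"wx":0,"wy":0,"wz":0},{"gripper":0.2,"dx":0.0264,"dy":-0.109,"dz":0,"wx":0,"wy":0,"wz":0}]' 25
python3 -m inch '[{"gripper":0.2,"dx":0,"dy":0,"dz":-0.015,"wx":0,"wy":0,"wz":0},{"gripper":0.2,"dx":0,"dy":0,"dz":-0.03,"wx":0,"wy":0,"wz":0},{"gripper":0.2,"dx":0,"dy":0,"dz":-0.045,"wx":0,"wy":0,"wz":0},{"gripper":0.2,"dx":0,"dy":0,"dz":-0.06,"wx":0,"wy":0,"wz":0},{"gripper":0.2,"dx":0,"dy":0,"dz":-0.06,"wx":0,"wy":0,"wz":0}]' 25
python3 look.py p2 185 185 430 225;  python3 -c "
from cell import manip;s=manip.read_state();print(s['eef_pos'],s['eef_rot'],s['wrist_force'])"
```

```text
clock: 3.53
eef_pos: [483.4, 79.8, 188.1]
eef_rot: [3.14, -0.001, 1.338]
wrist_force: [0.5, 0.1, -0.1]
finger_gap: 42.1
finger_force: 24.9
clock: 3.95
eef_pos: [543.3, -51.6, 185.3]
eef_rot: [-3.141, -0.0, 1.655]
wrist_force: [-0.3, -0.4, -0.5]
finger_gap: 42.2
finger_force: 24.9
clock: 4.37
eef_pos: [569.4, -161.6, 184.8]
eef_rot: [-3.141, -0.0, 1.648]
wrist_force: [0.4, -0.3, -0.7]
finger_gap: 41.8
finger_force: 24.9
clock: 4.78
eef_pos: [568.2, -158.0, 122.5]
eef_rot: [-3.137, -0.002, 1.651]
wrist_force: [-0.8, -0.2, -1.8]
finger_gap: 41.7
finger_force: 24.9
[ 569.46799729 -158.68252735  125.64480638] [-3.14103225e+00 -3.19486217e-04  1.65079644e+00] [-1.04914103 -0.75076461  0.04578782]
```

View pics/p2.png

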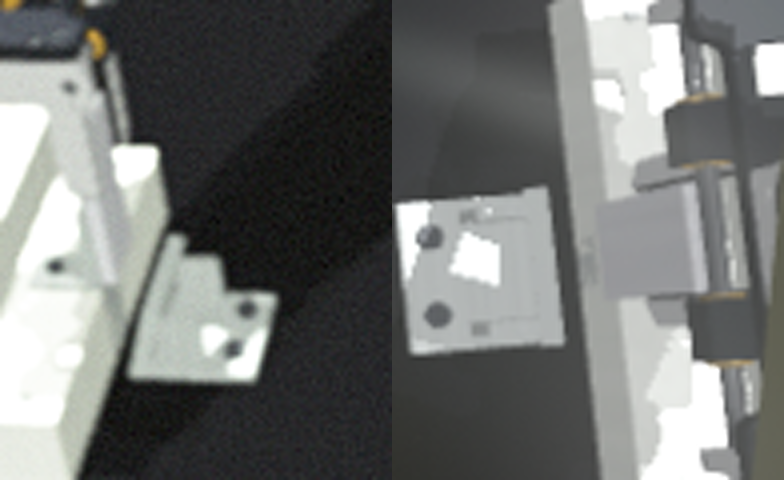

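```bash
python3 - <<'E'
from geo import *
def f(n,a,b,z):
    P=[ray("top",(u-392+.5)/4-.5+381,(v+.5)/4-.5+165,z) for u,v in (a,b)]
    d=P[0]-P[1];m=(P[0]+P[1])/2;print(n,m.round(1),np.hypot(*d[:2]).round(1),np.degrees(np.arctan2(d[1],d[0])).round(1)); return m
f("foot",(597,203),(604,298),63.6)
f("top+y",(686,186),(703,292),163.6)
f("toe",(549,10),(601,470),0)
f("br top",(549,188),(563,345),50)
print("expect foot +y face",569.5-4*.08,-158.7+4)
E
```

```text
foot [ 569.2 -154.3   63.6] 41.4 2.2
top+y [ 568.9 -155.7  163.6] 40.3 6.8
toe [ 578.5 -164.     0. ] 218.5 4.5
br top [ 562.9 -139.    50. ] 69.7 3.2
expect foot +y face 569.18 -154.7
```

```bash

python3 -m inch '[{"gripper":0.2,"dx":0.001,"dy":-0.001,"dz":0,"wx":0,"wy":0,"wz":0},{"gripper":0.2,"dx":0.001,"dy":-0.001,"dz":-0.005,"wx":0,"wy":0,"wz":0},{"gripper":0.2,"dx":0.001,"dy":-0.001,"dz":-0.01,"wx":0,"wy":0,"wz":0},{"gripper":0.2,"dx":0.001,"dy":-0.001,"dz":-0.015,"wx":0,"wy":0,"wz":0},{"gripper":0.2,"dx":0.001,"dy":-0.001,"dz":-0.02,"wx":0,"wy":0,"wz":0}]' 25
python3 -m inch '[{"gripper":0.2,"dx":0,"dy":0,"dz":-0.005,"wx":0,"wy":0,"wz":0},{"gripper":0.2,"dx":0,"dy":0,"dz":-0.01,"wx":0,"wy":0,"wz":0},{"gripper":0.2,"dx":0,"dy":0,"dz":-0.015,"wx":0,"wy":0,"wz":0},{"gripper":0.2,"dx":0,"dy":0,"dz":-0.02,"wx":0,"wy":0,"wz":0},{"gripper":0.2,"dx":0,"dy":0,"dz":-0.023,"wx":0,"wy":0,"wz":0}]' 25
python3 -m inch '[{"gripper":0.2,"dx":0,"dy":0,"dz":0,"wx":0,"wy":0,"wz":0},{"gripper":0.2,"dx":0,"dy":0,"dz":-0.002,"wx":0,"wy":0,"wz":0},{"gripper":0.2,"dx":0,"dy":0,"dz":-0.004,"wx":0,"wy":0,"wz":0},{"gripper":0.2,"dx":0,"dy":0,"dz":-0.006,"wx":0,"wy":0,"wz":0},{"gripper":0.2,"dx":0,"dy":0,"dz":-0.006,"wx":0,"wy":0,"wz":0}]' 25
```

```text
clock: 5.3
eef_pos: [570.5, -160.2, 104.9]
eef_rot: [-3.142, -0.0, 1.65]
wrist_force: [-0.5, 0.8, -0.9]
finger_gap: 42.2
finger_force: 24.9
clock: 5.72
eef_pos: [570.3, -160.2, 81.6]
eef_rot: [-3.141, -0.0, 1.65]
wrist_force: [0.0, -0.0, -1.2]
finger_gap: 41.9
finger_force: 24.9
clock: 6.13
eef_pos: [570.4, -160.2, 76.1]
eef_rot: [-3.141, -0.0, 1.65]
wrist_force: [0.6, 1.4, -1.6]
finger_gap: 41.8
finger_force: 24.9
```

```bash

python3 -m inch '[{"gripper":0.2,"dx":0,"dy":0,"dz":-0.002,"wx":0,"wy":0,"wz":0},{"gripper":0.2,"dx":0,"dy":0,"dz":-0.004,"wx":0,"wy":0,"wz":0},{"gripper":0.2,"dx":0,"dy":0,"dz":-0.006,"wx":0,"wy":0,"wz":0},{"gripper":0.2,"dx":0,"dy":0,"dz":-0.008,"wx":0,"wy":0,"wz":0},{"gripper":0.2,"dx":0,"dy":0,"dz":-0.009,"wx":0,"wy":0,"wz":0}]' 25
python3 -m inch '[{"gripper":0.2,"dx":0,"dy":0,"dz":-0.001,"wx":0,"wy":0,"wz":0},{"gripper":0.2,"dx":0,"dy":0,"dz":-0.002,"wx":0,"wy":0,"wz":0},{"gripper":0.2,"dx":0,"dy":0,"dz":-0.003,"wx":0,"wy":0,"wz":0},{"gripper":0.2,"dx":0,"dy":0,"dz":-0.004,"wx":0,"wy":0,"wz":0},{"gripper":0.2,"dx":0,"dy":0,"dz":-0.004,"wx":0,"wy":0,"wz":0}]' 25
```

```text
clock: 6.55
eef_pos: [570.4, -160.2, 67.1]
eef_rot: [-3.141, -0.0, 1.65]
wrist_force: [-0.3, -1.2, -1.3]
finger_gap: 42.4
finger_force: 24.9
clock: 6.97
eef_pos: [570.4, -160.2, 63.2]
eef_rot: [-3.141, -0.0, 1.65]
wrist_force: [-0.2, -0.1, -1.4]
finger_gap: 41.9
finger_force: 24.9
```

```bash

python3 -m inch '[{"gripper":0.2,"dx":0,"dy":0,"dz":-0.0005,"wx":0,"wy":0,"wz":0},{"gripper":0.2,"dx":0,"dy":0,"dz":-0.001,"wx":0,"wy":0,"wz":0},{"gripper":0.2,"dx":0,"dy":0,"dz":-0.0015,"wx":0,"wy":0,"wz":0},{"gripper":0.2,"dx":0,"dy":0,"dz":-0.0015,"wx":0,"wy":0,"wz":0},{"gripper":0.2,"dx":0,"dy":0,"dz":-0.0015,"wx":0,"wy":0,"wz":0}]' 25
python3 -m inch '[{"gripper":0.2,"dx":0,"dy":-0.0004,"dz":0,"wx":0,"wy":0,"wz":0},{"gripper":0.2,"dx":0,"dy":-0.0008,"dz":0,"wx":0,"wy":0,"wz":0},{"gripper":0.2,"dx":0,"dy":-0.001,"dz":0,"wx":0,"wy":0,"wz":0},{"gripper":0.2,"dx":0,"dy":-0.001,"dz":0,"wx":0,"wy":0,"wz":0},{"gripper":0.2,"dx":0,"dy":-0.001,"dz":0,"wx":0,"wy":0,"wz":0}]' 25
```

```text
clock: 7.38
eef_pos: [570.6, -160.3, 62.2]
eef_rot: [3.141, 0.0, 1.65]
wrist_force: [-1.6, -0.2, 1.6]
finger_gap: 41.7
finger_force: 24.9
clock: 7.8
eef_pos: [570.6, -160.7, 62.1]
eef_rot: [3.141, -0.001, 1.651]
wrist_force: [-1.6, 4.6, 4.7]
finger_gap: 42.0
finger_force: 24.9
```

```bash

python3 -m inch '[{"gripper":0.5,"dx":0,"dy":0,"dz":0,"wx":0,"wy":0,"wz":0},{"gripper":0.55,"dx":0,"dy":0,"dz":0,"wx":0,"wy":0,"wz":0},{"gripper":0.65,"dx":0,"dy":0,"dz":0,"wx":0,"wy":0,"wz":0},{"gripper":0.7,"dx":0,"dy":0,"dz":0,"wx":0,"wy":0,"wz":0},{"gripper":0.7,"dx":0,"dy":0,"dz":0,"wx":0,"wy":0,"wz":0}]' 25
python3 -m inch '[{"gripper":0.7,"dx":0,"dy":0,"dz":0.005,"wx":0,"wy":0,"wz":0},{"gripper":0.7,"dx":0,"dy":0,"dz":0.02,"wx":0,"wy":0,"wz":0},{"gripper":0.7,"dx":0,"dy":0,"dz":0.05,"wx":0,"wy":0,"wz":0},{"gripper":0.7,"dx":0,"dy":0,"dz":0.085,"wx":0,"wy":0,"wz":0},{"gripper":0.7,"dx":0,"dy":0,"dz":0.12,"wx":0,"wy":0,"wz":0}]' 25
python3 -m inch '[{"gripper":0.8,"dx":0,"dy":0.03,"dz":0,"wx":0,"wy":0,"wz":-4},{"gripper":0.8,"dx":0,"dy":0.07,"dz":0,"wx":0,"wy":0,"wz":-8},{"gripper":0.8,"dx":0,"dy":0.11,"dz":0,"wx":0,"wy":0,"wz":-12},{"gripper":0.8,"dx":0,"dy":0.15,"dz":0,"wx":0,"wy":0,"wz":-16},{"gripper":0.8,"dx":0,"dy":0.19,"dz":0,"wx":0,"wy":0,"wz":-18.2}]' 25
python3 look.py p3 170 185 430 225
```

```text
clock: 8.22
eef_pos: [570.5, -161.4, 61.9]
eef_rot: [-3.142, 0.0, 1.65]
wrist_force: [-0.2, -0.5, 0.1]
finger_gap: 65.0
finger_force: 0.0
clock: 8.63
eef_pos: [570.1, -161.1, 183.5]
eef_rot: [-3.141, -0.0, 1.65]
wrist_force: [0.4, 0.5, -0.7]
finger_gap: 65.8
finger_force: 0.0
clock: 9.05
eef_pos: [570.2, 30.4, 182.6]
eef_rot: [3.141, -0.0, 1.328]
wrist_force: [0.7, -0.3, 0.5]
finger_gap: 75.3
finger_force: 0.0
```

View pics/p3.png

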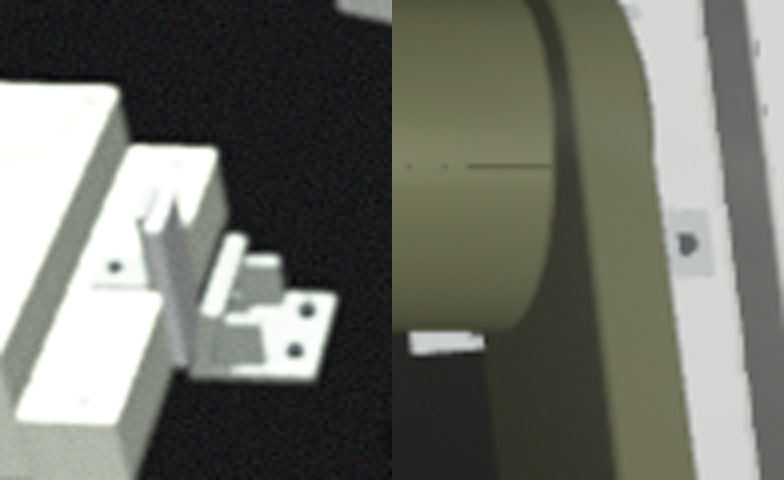

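The spacer stands upright against the tongue, at left crop (160, 190)–(180, 365). Now for the wedge.

```bash

python3 -m inch '[{"gripper":0.85,"dx":-0.002,"dy":0.04,"dz":0,"wx":0,"wy":0,"wz":0},{"gripper":0.85,"dx":-0.004,"dy":0.08,"dz":0,"wx":0,"wy":0,"wz":0},{"gripper":0.85,"dx":-0.006,"dy":0.12,"dz":0,"wx":0,"wy":0,"wz":0},{"gripper":0.85,"dx":-0.008,"dy":0.16,"dz":0,"wx":0,"wy":0,"wz":0},{"gripper":0.85,"dx":-0.01,"dy":0.2,"dz":0,"wx":0,"wy":0,"wz":0}]' 25
python3 -m inch '[{"gripper":0.85,"dx":-0.0005,"dy":0.0115,"dz":0,"wx":0,"wy":0,"wz":0},{"gripper":0.85,"dx":-0.0005,"dy":0.0115,"dz":-0.015,"wx":0,"wy":0,"wz":0},{"gripper":0.85,"dx":-0.0005,"dy":0.0115,"dz":-0.04,"wx":0,"wy":0,"wz":0},{"gripper":0.85,"dx":-0.0005,"dy":0.0115,"dz":-0.055,"wx":0,"wy":0,"wz":0},{"gripper":0.85,"dx":-0.0005,"dy":0.0115,"dz":-0.055,"wx":0,"wy":0,"wz":0}]' 25
python3 look.py p4 345 195 205 230; python3 - <<'E'
from geo import *
s=manip.read_state();p=s['eef_pos'];print(p,s['eef_rot'])
def cp(X): u,v=proj("scene",X); return (u-345+49+.5)*4-.5,(v-195+60+.5)*4-.5
a=s['eef_rot'][2]-np.pi/2;c,q=np.cos(a),np.sin(a)
for x,y in((27,-6),(27,6),(-27,-6),(-27,6)): print(x,y,np.round(cp([559.8+c*x-q*y,242+q*x+c*y,104])))
E
```

```text
clock: 9.57
eef_pos: [560.4, 230.0, 182.5]
eef_rot: [3.141, -0.0, 1.332]
wrist_force: [0.9, -0.4, 0.4]
finger_gap: 79.9
finger_force: 0.0
clock: 9.98
eef_pos: [558.9, 239.0, 123.8]
eef_rot: [-3.137, 0.003, 1.333]
wrist_force: [-0.8, -0.4, -0.0]
finger_gap: 80.3
finger_force: 0.0
[560.37933272 239.60605502 127.49332661] [-3.14155386e+00  1.37121694e-04  1.33227004e+00]
27 -6 [173. 235.]
27 6 [195. 241.]
-27 -6 [202. 176.]
-27 6 [224. 181.]
```

View pics/p4.png

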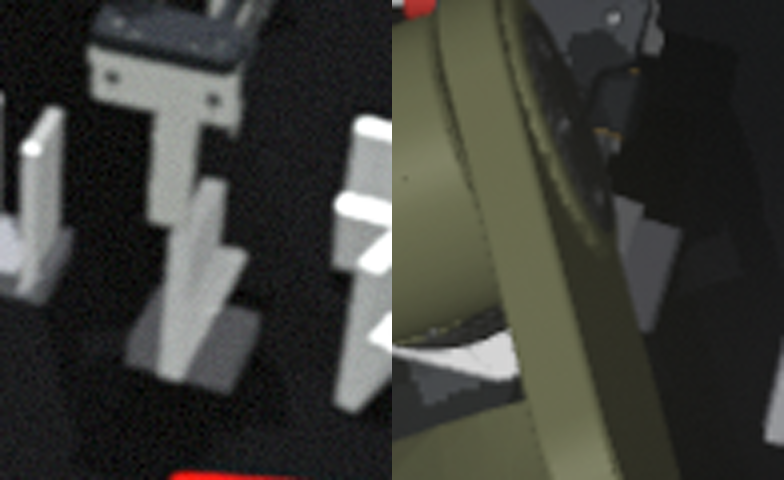

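The left half shows the wedge's tab top at crop (173–224, 180–238), as predicted, with its slope to the right (+y). The TCP needs a 2 mm shift in +y, then down to grip.

```bash

python3 -m inch '[{"gripper":0.85,"dx":-0.0005,"dy":0.002,"dz":-0.01,"wx":0,"wy":0,"wz":0},{"gripper":0.85,"dx":-0.0005,"dy":0.002,"dz":-0.025,"wx":0,"wy":0,"wz":0},{"gripper":0.85,"dx":-0.0005,"dy":0.002,"dz":-0.04,"wx":0,"wy":0,"wz":0},{"gripper":0.85,"dx":-0.0005,"dy":0.002,"dz":-0.055,"wx":0,"wy":0,"wz":0},{"gripper":0.85,"dx":-0.0005,"dy":0.002,"dz":-0.059,"wx":0,"wy":0,"wz":0}]' 40
python3 -m inch '[{"gripper":0.3,"dx":0,"dy":0,"dz":0,"wx":0,"wy":0,"wz":0},{"gripper":0.3,"dx":0,"dy":0,"dz":0,"wx":0,"wy":0,"wz":0},{"gripper":0.3,"dx":0,"dy":0,"dz":0,"wx":0,"wy":0,"wz":0},{"gripper":0.3,"dx":0,"dy":0,"dz":0,"wx":0,"wy":0,"wz":0},{"gripper":0.3,"dx":0,"dy":0,"dz":0,"wx":0,"wy":0,"wz":0}]' 40
python3 -m inch '[{"gripper":0.3,"dx":0,"dy":0,"dz":0,"wx":0,"wy":0,"wz":0},{"gripper":0.3,"dx":0,"dy":0,"dz":0,"wx":0,"wy":0,"wz":0},{"gripper":0.3,"dx":0,"dy":0,"dz":0,"wx":0,"wy":0,"wz":0},{"gripper":0.3,"dx":0,"dy":0,"dz":0,"wx":0,"wy":0,"wz":0},{"gripper":0.3,"dx":0,"dy":0,"dz":0,"wx":0,"wy":0,"wz":0}]' 40
```

```text
clock: 10.5
eef_pos: [559.0, 241.9, 66.3]
eef_rot: [-3.14, 0.001, 1.333]
wrist_force: [-0.3, 0.1, 0.2]
finger_gap: 79.8
finger_force: 0.0
clock: 10.92
eef_pos: [560.0, 242.4, 68.9]
eef_rot: [3.14, -0.001, 1.333]
wrist_force: [-1.1, 0.4, 2.9]
finger_gap: 53.9
finger_force: 40.0
clock: 11.33
eef_pos: [560.0, 242.4, 68.9]
eef_rot: [3.14, -0.001, 1.333]
wrist_force: [-0.8, -0.2, 6.9]
finger_gap: 53.9
finger_force: 40.0
```

```bash

python3 -m inch '[{"gripper":0.3,"dx":0,"dy":0,"dz":0.015,"wx":0,"wy":0,"wz":0},{"gripper":0.3,"dx":0,"dy":0,"dz":0.04,"wx":0,"wy":0,"wz":0},{"gripper":0.3,"dx":0,"dy":0,"dz":0.07,"wx":0,"wy":0,"wz":0},{"gripper":0.3,"dx":0,"dy":0,"dz":0.1,"wx":0,"wy":0,"wz":0},{"gripper":0.3,"dx":0,"dy":0,"dz":0.13,"wx":0,"wy":0,"wz":0}]' 40
python3 -m inch '[{"gripper":0.3,"dx":0,"dy":-0.03,"dz":0,"wx":0,"wy":0,"wz":4},{"gripper":0.3,"dx":0,"dy":-0.07,"dz":0,"wx":0,"wy":0,"wz":8},{"gripper":0.3,"dx":0,"dy":-0.11,"dz":0,"wx":0,"wy":0,"wz":12},{"gripper":0.3,"dx":0,"dy":-0.15,"dz":0,"wx":0,"wy":0,"wz":16},{"gripper":0.3,"dx":0,"dy":-0.19,"dz":0,"wx":0,"wy":0,"wz":18.2}]' 40
python3 -m inch '[{"gripper":0.3,"dx":0.003,"dy":-0.04,"dz":0,"wx":0,"wy":0,"wz":0},{"gripper":0.3,"dx":0.006,"dy":-0.08,"dz":0,"wx":0,"wy":0,"wz":0},{"gripper":0.3,"dx":0.009,"dy":-0.12,"dz":0,"wx":0,"wy":0,"wz":0},{"gripper":0.3,"dx":0.009,"dy":-0.16,"dz":0,"wx":0,"wy":0,"wz":0},{"gripper":0.3,"dx":0.009,"dy":-0.192,"dz":0,"wx":0,"wy":0,"wz":0}]' 40
python3 -m inch '[{"gripper":0.3,"dx":0,"dy":-0.009,"dz":0,"wx":0,"wy":0,"wz":0},{"gripper":0.3,"dx":0,"dy":-0.009,"dz":-0.025,"wx":0,"wy":0,"wz":0},{"gripper":0.3,"dx":0,"dy":-0.009,"dz":-0.05,"wx":0,"wy":0,"wz":0},{"gripper":0.3,"dx":0,"dy":-0.009,"dz":-0.07,"wx":0,"wy":0,"wz":0},{"gripper":0.3,"dx":0,"dy":-0.009,"dz":-0.07,"wx":0,"wy":0,"wz":0}]' 40
python3 look.py p5 170 185 430 225;  python3 -c "
from cell import manip;s=manip.read_state();print(s['eef_pos'],s['eef_rot'],s['wrist_force'])"
```

```text
clock: 11.75
eef_pos: [559.2, 242.1, 199.2]
eef_rot: [-3.141, 0.0, 1.333]
wrist_force: [1.6, 0.1, -1.2]
finger_gap: 53.7
finger_force: 40.0
clock: 12.17
eef_pos: [559.0, 50.5, 197.9]
eef_rot: [-3.141, -0.0, 1.655]
wrist_force: [0.2, -0.1, -1.4]
finger_gap: 53.7
finger_force: 40.0
clock: 12.58
eef_pos: [568.0, -142.5, 197.8]
eef_rot: [-3.141, 0.0, 1.649]
wrist_force: [0.2, -0.8, -1.3]
finger_gap: 54.2
finger_force: 40.0
clock: 13.0
eef_pos: [566.7, -147.8, 123.9]
eef_rot: [-3.136, -0.003, 1.65]
wrist_force: [-0.1, -0.4, -1.9]
finger_gap: 53.4
finger_force: 40.0
[ 568.52753936 -148.30655647  128.20665044] [-3.14084540e+00 -3.86088162e-04  1.65071086e+00] [ 0.52102734 -0.34330677 -0.65207074]
```

View pics/p5.png

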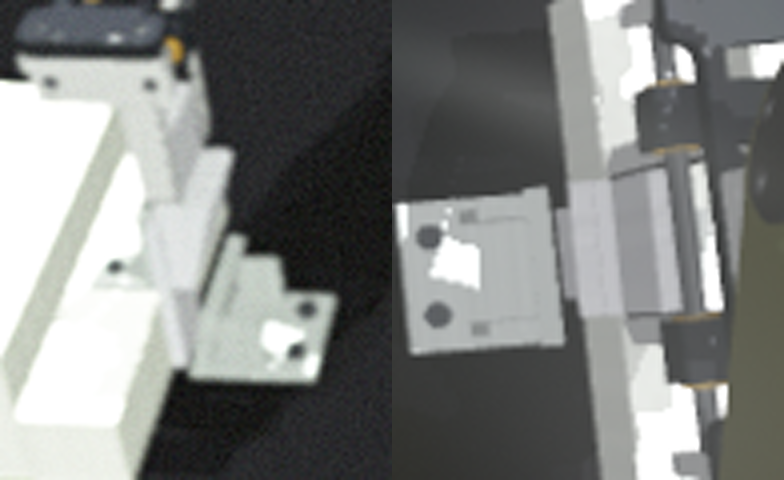

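```bash
python3 - <<'E'
from geo import *
def f(n,a,b,z):
    P=[ray("top",(u-392+.5)/4-.5+381,(v+.5)/4-.5+165,z) for u,v in (a,b)]
    d=P[0]-P[1];m=(P[0]+P[1])/2;print(n,m.round(1),np.hypot(*d[:2]).round(1),np.degrees(np.arctan2(d[1],d[0])).round(1))
f("wedge foot +y",(569,181),(583,317),63.3)
f("slope top",(612,174),(633,312),118.3)
E
```

```text
wedge foot +y [ 570.  -143.8   63.3] 59.4 4.0
slope top [ 569.8 -144.6  118.3] 56.1 6.6
```

```bash

python3 -m inch '[{"gripper":0.3,"dx":0,"dy":-0.0005,"dz":0,"wx":0,"wy":0,"wz":0},{"gripper":0.3,"dx":0,"dy":-0.0005,"dz":-0.004,"wx":0,"wy":0,"wz":0},{"gripper":0.3,"dx":0,"dy":-0.0005,"dz":-0.008,"wx":0,"wy":0,"wz":0},{"gripper":0.3,"dx":0,"dy":-0.0005,"dz":-0.012,"wx":0,"wy":0,"wz":0},{"gripper":0.3,"dx":0,"dy":-0.0005,"dz":-0.014,"wx":0,"wy":0,"wz":0}]' 40
python3 -m inch '[{"gripper":0.3,"dx":0,"dy":0,"dz":-0.002,"wx":0,"wy":0,"wz":0},{"gripper":0.3,"dx":0,"dy":0,"dz":-0.004,"wx":0,"wy":0,"wz":0},{"gripper":0.3,"dx":0,"dy":-0.0005,"dz":-0.006,"wx":0,"wy":0,"wz":0},{"gripper":0.3,"dx":0,"dy":-0.0005,"dz":-0.008,"wx":0,"wy":0,"wz":0},{"gripper":0.3,"dx":0,"dy":-0.0005,"dz":-0.008,"wx":0,"wy":0,"wz":0}]' 40
```

```text
clock: 13.52
eef_pos: [568.4, -149.2, 113.5]
eef_rot: [-3.141, -0.0, 1.65]
wrist_force: [0.3, 0.8, -1.4]
finger_gap: 53.3
finger_force: 40.0
clock: 13.93
eef_pos: [568.4, -149.8, 105.5]
eef_rot: [-3.141, -0.0, 1.65]
wrist_force: [-0.3, 0.7, -1.0]
finger_gap: 54.0
finger_force: 40.0
```

```bash

python3 -m inch '[{"gripper":0.3,"dx":0,"dy":0,"dz":-0.001,"wx":0,"wy":0,"wz":0},{"gripper":0.3,"dx":0,"dy":-0.0003,"dz":-0.002,"wx":0,"wy":0,"wz":0},{"gripper":0.3,"dx":0,"dy":-0.0005,"dz":-0.003,"wx":0,"wy":0,"wz":0},{"gripper":0.3,"dx":0,"dy":-0.0005,"dz":-0.004,"wx":0,"wy":0,"wz":0},{"gripper":0.3,"dx":0,"dy":-0.0005,"dz":-0.005,"wx":0,"wy":0,"wz":0}]' 40
python3 -m inch '[{"gripper":0.3,"dx":0,"dy":0,"dz":-0.001,"wx":0,"wy":0,"wz":0},{"gripper":0.3,"dx":0,"dy":-0.0003,"dz":-0.002,"wx":0,"wy":0,"wz":0},{"gripper":0.3,"dx":0,"dy":-0.0003,"dz":-0.003,"wx":0,"wy":0,"wz":0},{"gripper":0.3,"dx":0,"dy":-0.0003,"dz":-0.003,"wx":0,"wy":0,"wz":0},{"gripper":0.3,"dx":0,"dy":-0.0003,"dz":-0.003,"wx":0,"wy":0,"wz":0}]' 40
```

```text
clock: 14.35
eef_pos: [568.6, -150.1, 100.9]
eef_rot: [3.142, -0.0, 1.65]
wrist_force: [0.2, 1.3, -1.1]
finger_gap: 53.7
finger_force: 40.0
clock: 14.77
eef_pos: [568.5, -150.4, 97.8]
eef_rot: [-3.141, -0.0, 1.65]
wrist_force: [-0.6, 4.7, -1.8]
finger_gap: 53.8
finger_force: 40.0
```

```bash

python3 -m inch '[{"gripper":0.3,"dx":0,"dy":0,"dz":-0.001,"wx":0,"wy":0,"wz":0},{"gripper":0.3,"dx":0,"dy":0,"dz":-0.002,"wx":0,"wy":0,"wz":0},{"gripper":0.3,"dx":0,"dy":0,"dz":-0.003,"wx":0,"wy":0,"wz":0},{"gripper":0.3,"dx":0,"dy":0,"dz":-0.003,"wx":0,"wy":0,"wz":0},{"gripper":0.3,"dx":0,"dy":0,"dz":-0.003,"wx":0,"wy":0,"wz":0}]' 40
python3 -m inch '[{"gripper":0.3,"dx":0,"dy":0,"dz":-0.001,"wx":0,"wy":0,"wz":0},{"gripper":0.3,"dx":0,"dy":0,"dz":-0.002,"wx":0,"wy":0,"wz":0},{"gripper":0.3,"dx":0,"dy":0,"dz":-0.002,"wx":0,"wy":0,"wz":0},{"gripper":0.3,"dx":0,"dy":0,"dz":-0.002,"wx":0,"wy":0,"wz":0},{"gripper":0.3,"dx":0,"dy":0,"dz":-0.002,"wx":0,"wy":0,"wz":0}]' 40
```

```text
clock: 15.18
eef_pos: [568.5, -150.5, 94.8]
eef_rot: [-3.141, -0.0, 1.65]
wrist_force: [-0.1, 5.0, -0.4]
finger_gap: 53.7
finger_force: 40.0
clock: 15.6
eef_pos: [568.6, -150.5, 93.3]
eef_rot: [3.141, 0.0, 1.651]
wrist_force: [-0.7, 5.0, 3.1]
finger_gap: 53.4
finger_force: 40.0
```

```bash

python3 -m inch '[{"gripper":0.3,"dx":0,"dy":0,"dz":-0.0005,"wx":0,"wy":0,"wz":0},{"gripper":0.3,"dx":0,"dy":0,"dz":-0.001,"wx":0,"wy":0,"wz":0},{"gripper":0.3,"dx":0,"dy":0,"dz":-0.0015,"wx":0,"wy":0,"wz":0},{"gripper":0.3,"dx":0,"dy":0,"dz":-0.0015,"wx":0,"wy":0,"wz":0},{"gripper":0.3,"dx":0,"dy":0,"dz":-0.0015,"wx":0,"wy":0,"wz":0}]' 50
python3 -m inch '[{"gripper":0.3,"dx":0,"dy":0,"dz":-0.0005,"wx":0,"wy":0,"wz":0},{"gripper":0.3,"dx":0,"dy":0,"dz":-0.001,"wx":0,"wy":0,"wz":0},{"gripper":0.3,"dx":0,"dy":0,"dz":-0.001,"wx":0,"wy":0,"wz":0},{"gripper":0.3,"dx":0,"dy":0,"dz":-0.001,"wx":0,"wy":0,"wz":0},{"gripper":0.3,"dx":0,"dy":0,"dz":-0.001,"wx":0,"wy":0,"wz":0}]' 50
```

```text
clock: 16.02
eef_pos: [568.8, -150.6, 92.8]
eef_rot: [3.141, 0.0, 1.651]
wrist_force: [-4.2, 6.0, 13.2]
finger_gap: 53.7
finger_force: 50.0
clock: 16.43
eef_pos: [568.9, -150.7, 92.4]
eef_rot: [3.14, 0.001, 1.651]
wrist_force: [-5.9, 6.9, 19.4]
finger_gap: 53.7
finger_force: 50.0
```

```bash

python3 -m inch '[{"gripper":0.3,"dx":0,"dy":0,"dz":-0.0005,"wx":0,"wy":0,"wz":0},{"gripper":0.3,"dx":0,"dy":0,"dz":-0.001,"wx":0,"wy":0,"wz":0},{"gripper":0.3,"dx":0,"dy":0,"dz":-0.001,"wx":0,"wy":0,"wz":0},{"gripper":0.3,"dx":0,"dy":0,"dz":-0.001,"wx":0,"wy":0,"wz":0},{"gripper":0.3,"dx":0,"dy":0,"dz":-0.001,"wx":0,"wy":0,"wz":0}]' 60
python3 -m inch '[{"gripper":0.3,"dx":0,"dy":0,"dz":0,"wx":0,"wy":0,"wz":0},{"gripper":0.3,"dx":0,"dy":0,"dz":0,"wx":0,"wy":0,"wz":0},{"gripper":0.3,"dx":0,"dy":0,"dz":0,"wx":0,"wy":0,"wz":0},{"gripper":0.3,"dx":0,"dy":0,"dz":0,"wx":0,"wy":0,"wz":0},{"gripper":0.3,"dx":0,"dy":0,"dz":0,"wx":0,"wy":0,"wz":0}]' 60
python3 look.py p6 170 185 430 225
```

```text
clock: 16.85
eef_pos: [569.1, -150.7, 92.2]
eef_rot: [3.14, 0.001, 1.651]
wrist_force: [-8.5, 6.1, 26.1]
finger_gap: 53.4
finger_force: 60.0
clock: 17.27
eef_pos: [569.0, -150.7, 92.1]
eef_rot: [3.14, 0.001, 1.651]
wrist_force: [-8.9, 7.0, 26.9]
finger_gap: 53.6
finger_force: 60.0
```

View pics/p6.png

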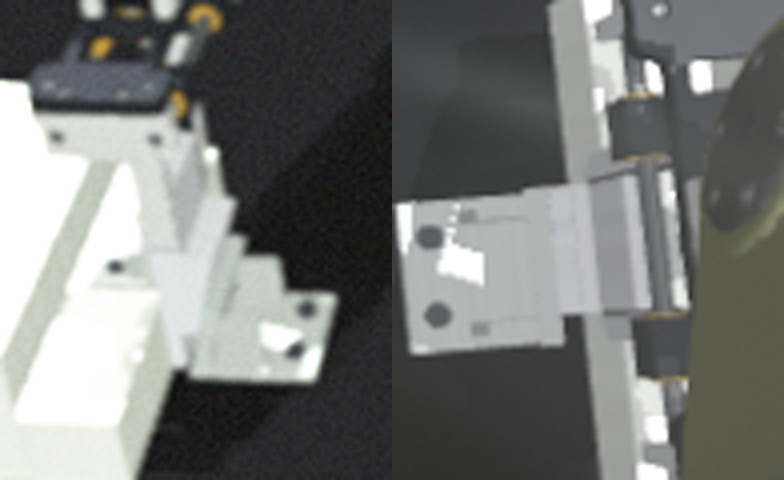

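The picture shows the wedge upright, seated between the spacer and the bracket, at left crop (180, 280). Its foot is about 27 mm up, close to the height predicted for one spacer, and it resists with 27 N, so I'm handing in.

```bash
python3 -c "
from cell import manip;print(manip.sign_off())"
```

```text
the job is handed in; nothing more can be done
None
```

I handed the job in at about 17 s on the clock (72 s allowed): one spacer stands upright against the console's tongue, and the wedge is jammed between it and the bracket with its foot about 27 mm up, still gripped at 60 N and pressed in with about 27 N; sign-off gave no verdict.

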